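# Pour the ball feet into the empty bowl

## Robot

A 7-joint arm with a two-finger parallel gripper is mounted at the origin on the work surface. World frame = base frame: x ahead of the robot, y to its left, z up, the work surface at z = 0. Lengths are in mm, angles in degrees, forces in N, time in s.
With the tool pointing down it reaches from about 375 to 925 mm from the base axis. Payload 3.1 kg.
Tool frame: the origin (TCP) lies at the very end of the fingers, on their centre line; the grasp point (between the pads) lies 19 mm behind it (env.tcp_to_grasp is the distance from the TCP to the grasp point, in mm); z points along the fingers, y is the line along which they close (so a half turn about z gives the same grasp; the last joint's range is limited). The gripper opens to 85 mm and grips with 20 to 120 N. Pads are 22 mm wide; open, the fingers measure 114 mm over their backs; the gripper's body (76 mm by 85 mm) begins 54 mm behind the grasp point. The pads swing forward as they close: fully open they stand 13 mm farther back than shut.
Start: joints at [-70.806, 21.939, 2.515, 91.553, -1.026, 66.532, -2.859], TCP at [272.598, 590.079, 231.269] pointing down, gripper open.
Joint ranges: [-149.38, 149.38], [-23.57, 123.04], [-84.95, 90], [0, 143.3], [-89.99, 269.99], [3.08, 112.72], [-163.45, 163.45]. Speed limits (degrees/s): [159.86, 159.86, 180, 180, 180, 180, 180].

## Interface

Orientations are given as a 3x3 rotation matrix whose columns are the frame's x, y, z axes.
In Python, from cell import readout, imaging, env, outline_of, tip_of gives the robot as it stands.
- The arm moves only by the shell command python3 -m crank 'ROWS' [FORCE]. ROWS is JSON, a list of rows, each a list of 7 numbers: the closure, from 0 (fully open) to 1 (shut), then the shift along the tool's x, y, z in mm, then the turn, a rotation vector about the tool's x, y, z in rad. In form: [[grip, x, y, z, wx, wy, wz], ...]. A call has 1 to 12 rows; each row is the pose to reach, as a shift and turn from the pose commanded when the call began, along the tool's axes at that moment; what a row does not reach only later rows make up. A row lasts 1/10 s, in which the tool goes at most 50 mm and 8.59 degrees, less where a joint would pass 70% of its speed; a pose out of reach is approached as far as the arm can. A call with a gripper value outside its range is refused whole. The fingers move at their own pace and stop on an object; FORCE is the grip in N (left out, the last holds). Time passes only in rows, so rows that repeat a pose let the fingers close. It gives the time, the measured TCP pose, the force, the opening and the grip force at its end, in the units of the state.
- readout.sense(): the state, without advancing time (a new reading comes with each control period).
- imaging.snapshot(name): name is "scene" or "top"; returns a dict with "color" (420x560x3 uint8, red, green, blue), "K" (3x3 intrinsics, pixels), "k1" (the pictures are not rectified: a ray, as slopes to the right and down, at radius r is drawn at 1 + k1 r^2 times it, then the intrinsics apply), "camera_from_world" (4x4, takes a point from world to camera coordinates). Camera axes: x right, y down, z forward; pixel columns grow to the right and rows downward; lengths in mm; the calibration is good to about 2 mm. A picture is of the moment at which its call begins. There is no depth.
- env.job_done(): hands the job in; it is judged then, once.
Trained networks look in a picture, given as the dict that the camera call returned (one of the last four; its "shot" number tells which), for a name from the list of things; names that differ only in an ending like _2 or _b are one class to them, and where a whole thing is asked for, a point or a joint stands for the part that bears it (a point fixed in the world has none). Each returns a list of dicts, best first, with "p" (0 to 1); they miss things now and then, are a little off and sometimes report something else, mostly with a low value. They report only what shows in the picture. A call takes as long as a camera call.
- outline_of(picture, name): "region" (420x560 bool, what is visible of it) and "rect" ([centre column, centre row, width, height] in pixels, round what is visible of it).
- tip_of(picture, name): "centre" ([row, column] in pixels: a listed point, or the origin of a listed thing).
The state is a dict: "clock": time; "q": joint angles; "qvel": joint speeds; "joint_efforts": joint torques, N m; "eef_pos": TCP position; "eef_rot": TCP orientation; "force": force on the tool from outside, world axes, zero at the start; "wrist_torque": the same for the moment, N m; "opening": finger opening in mm; "grasp_force": force on a finger pad.
Only numpy, scipy, OpenCV 4.12 (cv2) and the standard library are available. Lean on these libraries where they do the work, as an engineer would, in place of code of your own. Each camera call takes 0.05 s, during which the arm holds its last target. There are 200 camera calls.

## Task

Lift the red cup of wooden balls straight up out of the crate without spilling, stand it on the blue pad and let go of it. Then take it again, gripped so that it can be tipped right over (a slanted grasp helps), and pour all five balls into whichever bowl is still empty. Finally stand the emptied cup upright on the blue pad again and let go; leave the balls in the other bowl, the glue bottle and the green tin where they are.

Things in the scene. Friction and masses are not known exactly. Their poses are not given: they have to be found in the camera images.
- cup: Red round cup of painted sheet metal, open at the top, slightly flared: outer diameter 52 mm at the foot, 66 mm at the rim, 80 mm high, wall 3 mm, floor 4 mm, about 120 g; holds the five loose balls. Starts standing in the crate. Origin: centre of its underside; z is its axis, towards the mouth.
- crate: Open plywood crate, fixed to the bench, 166 x 166 mm outside, 90 mm high, walls and floor 8 mm (inside 150 x 150 mm, floor at 8 mm). The cup stands near its middle. Its walls stand 2 mm above the cup's rim, so the cup can be reached only from straight above. Origin: centre of its underside; x and y along its sides.
- pad: Flat blue pad, 130 x 130 mm, 4 mm thick, fixed to the bench. Origin: centre of its underside (its top is 4 mm higher); x and y along its sides.
- bowl_a: Dark wooden round bowl, fixed to the bench; outer diameter 96 mm at the foot, 124 mm at the rim, 50 mm high, wall 5 mm, floor 6 mm thick. Origin: centre of its underside; z up. One of the two bowls holds two wooden balls at the start, the other is empty.
- bowl_b: Dark wooden round bowl, fixed to the bench; outer diameter 96 mm at the foot, 124 mm at the rim, 50 mm high, wall 5 mm, floor 6 mm thick. Origin: centre of its underside; z up. One of the two bowls holds two wooden balls at the start, the other is empty.
- ball1_center (a point): Centre of wooden ball 1 of five, 22 mm diameter, 10 g, pale wood, in the cup at the start.
- ball2_center (a point): Centre of wooden ball 2 of five, 22 mm diameter, 10 g, pale wood, in the cup at the start.
- ball3_center (a point): Centre of wooden ball 3 of five, 22 mm diameter, 10 g, pale wood, in the cup at the start.
- ball4_center (a point): Centre of wooden ball 4 of five, 22 mm diameter, 10 g, pale wood, in the cup at the start.
- ball5_center (a point): Centre of wooden ball 5 of five, 22 mm diameter, 10 g, pale wood, in the cup at the start.
- stock1_center (a point): Centre of wooden ball 1 of the two that lie at the start in one of the bowls; 22 mm diameter, 10 g, pale wood. They show which bowl is already taken.
- stock2_center (a point): Centre of wooden ball 2 of the two that lie at the start in one of the bowls; 22 mm diameter, 10 g, pale wood. They show which bowl is already taken.
- glue: White glue bottle, 60 mm diameter, 170 mm high, standing. Bystander, to be left alone. Origin: centre of its underside.
- tin: Green tin, 70 mm diameter, 90 mm high, standing. Bystander, to be left alone. Origin: centre of its underside.

How it is judged:
By the outcome, as a careful person would: the job done as asked, in the order asked, and still so for the second after the job is handed in, with the robot touching nothing.
It also fails if it takes over 69 s, if anything falls off the work surface, if the arm or the gripper's body presses on something with over 40 N, if the wrist force passes 120 N, or if a joint passes its speed limit or range.

## Working session

There is one attempt and no reset: what is moved stays moved. The work goes in short steps, Python scripts to look and compute and a shell command to move; the robot and the scene stay as the last step left them, time stands still between calls to the robot, and variables do not carry over. Pictures are saved under pics/ and viewed, at most 11 in all, crops included, and the job is handed in when it is done.

```bash
mkdir -p pics; ls; cat > h.py <<'E'
import numpy as np, cv2
from scipy.optimize import least_squares
from cell import readout, imaging, env, outline_of, tip_of
def save(p,n): cv2.imwrite(f'pics/{n}.png',p['color'][:,:,::-1])
def cam(p):
    T=np.array(p['camera_from_world']);return T[:3,:3],T[:3,3],np.array(p['K']),p['k1']
def proj(p,X):
    R,t,K,k=cam(p);c=np.atleast_2d(X)@R.T+t;s=c[:,:2]/c[:,2:];s=s*(1+k*(s**2).sum(1,keepdims=True))
    return s@K[:2,:2].T+K[:2,2]   # col,row
def ray(p,uv):
    R,t,K,k=cam(p);d=cv2.undistortPoints(np.array([[uv]],float),K,np.array([k,0,0,0,0.]))[0,0]
    return -R.T@t, R.T@np.array([d[0],d[1],1])
def onz(p,uv,z):
    o,d=ray(p,uv);return o+d*(z-o[2])/d[2]
def tri(obs):
    A=np.zeros((3,3));b=np.zeros(3)
    for p,uv in obs:
        o,d=ray(p,uv);d=d/np.linalg.norm(d);M=np.eye(3)-np.outer(d,d);A+=M;b+=M@o
    X=np.linalg.solve(A,b);return X,[np.linalg.norm(proj(p,X)[0]-uv) for p,uv in obs]
E
python3 - <<'E'
from h import *
np.set_printoptions(precision=1,suppress=True)
P={n:imaging.snapshot(n) for n in('scene','top')}
for n,p in P.items(): save(p,n+'0');R,t,K,k=cam(p);print(n,-R.T@t,R[2],K[0,0],k)
for nm in ['cup','crate','pad','bowl_a','ball1_center','stock1_center','glue','tin']:
    for n,p in P.items():
        for d in tip_of(p,nm)[:3]:
            r,c=d['centre'];print(nm,n,round(d['p'],2),np.array([c,r]),onz(p,[c,r],0))
s=readout.sense();print(s['eef_rot'],s['clock'],s['opening'],s['force'])
E
```

```text
pics
scene [1222.3  298.1  901.9] [-0.6 -0.3 -0.8] 409.1890282383346 0.011854101125187975
top [482.3 -34.9 924.7] [ 0.1 -0.  -1. ] 416.2294620137214 -0.017593628365380188
cup scene 0.65 [387.8 250.3] [521.  271.5   0. ]
cup top 0.79 [125.7 236.4] [516.9 274.6   0. ]
crate scene 0.68 [389.3 249.8] [517.6 274.6   0. ]
crate top 0.78 [125.2 235.9] [518.  275.8   0. ]
pad scene 0.8 [308.6 203.1] [463.7  12.9   0. ]
pad top 0.69 [240.9 256.8] [472.3  21.2   0. ]
bowl_a scene 0.93 [222.2 173.5] [ 474.6 -280.8   -0. ]
bowl_a scene 0.91 [225.3 220. ] [ 631.5 -171.5    0. ]
bowl_a top 0.89 [320.8 185.2] [ 632.5 -157.2    0. ]
bowl_a top 0.53 [121.4 231.3] [528.1 284.5   0. ]
ball1_center top 0.56 [195.1 152.6] [705.8 126.3   0. ]
ball1_center top 0.46 [111.8 236.5] [516.7 305.    0. ]
stock1_center scene 0.47 [222.3 168.9] [ 456.7 -291.8   -0. ]
stock1_center top 0.5 [380.2 252. ] [ 482.5 -288.5    0. ]
glue scene 0.71 [312.2 283.9] [708.2 133.7   0. ]
glue top 0.93 [192.1 153.7] [703.2 133.    0. ]
tin scene 0.64 [163.6 200.9] [ 653.1 -373.     0. ]
tin scene 0.59 [311.8 284. ] [709.  132.9   0. ]
tin top 0.84 [406.2 170. ] [ 668.5 -353.4    0. ]
[[-0.9  0.4 -0. ]
 [ 0.4  0.9 -0. ]
 [-0.  -0.  -1. ]] 0.9 85.282014082216 [-0.   0.7 -0.4]
```

View pics/scene0.png

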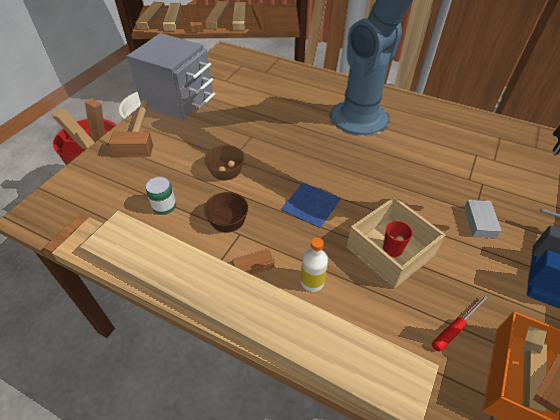

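View pics/top0.png

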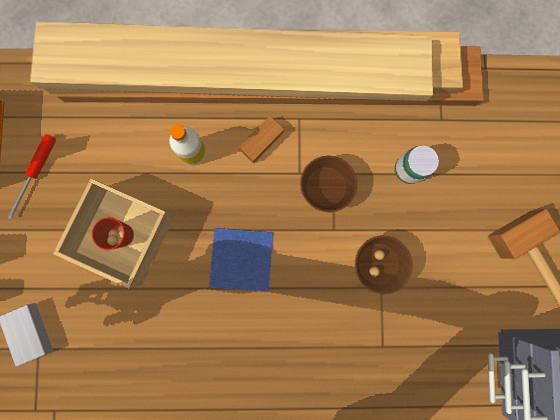

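The scene view shows the cup in the crate at about (397,238) and the taken bowl, with two balls, at (224,163). The empty bowl is at (227,211), the pad at (311,204), the glue at (314,265) and the tin at (160,195). The top view agrees: cup (112,234), empty bowl (329,183), taken bowl (384,263), pad (241,260).

```bash
cat >> h.py <<'E'
def rects(p,nm,pmin=.3): return [d for d in outline_of(p,nm) if d['p']>pmin]
def hull(p,X,circ):
    a=np.linspace(0,2*np.pi,72);pts=[]
    for r,z in circ: pts.append(np.c_[X[0]+r*np.cos(a),X[1]+r*np.sin(a),X[2]+z+0*a])
    u=proj(p,np.vstack(pts));return np.r_[u.min(0),u.max(0)]  # l,t,r,b
def ext(d):
    c,r,w,h=d['rect'];return np.array([c-w/2,r-h/2,c+w/2,r+h/2])
def fit(obs,circ,x0):
    f=lambda X:np.concatenate([(hull(p,X,circ)-e)[m] for p,e,m in obs])
    s=least_squares(f,x0);return s.x,s.fun
CUP=[(26,0),(33,80)];BOWL=[(48,0),(62,50)];GL=[(30,0)];TIN=[(35,0),(35,90)]
E
python3 - <<'E'
from h import *
np.set_printoptions(precision=1,suppress=True)
S=imaging.snapshot('scene');T=imaging.snapshot('top')
D={}
for nm in ['cup','bowl_a','pad','crate','tin','glue']:
    for n,p in (('S',S),('T',T)):
        D[nm,n]=rects(p,nm)
        for d in D[nm,n]: print(nm,n,round(d['p'],2),ext(d),d['region'].sum())
A=[0,1,2,3]
pick=lambda k,uv:min(D[k],key=lambda d:np.hypot(d['rect'][0]-uv[0],d['rect'][1]-uv[1]))
print('cup',*fit([(S,ext(pick(('cup','S'),(397,238))),[0,1,2]),(T,ext(pick(('cup','T'),(112,234))),A)],CUP,[518,275,8]))
for a,b in(((227,211),(329,183)),((224,163),(384,263))):
    print('bowl',*fit([(S,ext(pick(('bowl_a','S'),a)),A),(T,ext(pick(('bowl_a','T'),b)),A)],BOWL,[600,-200,0]))
print('tin',*fit([(S,ext(pick(('tin','S'),(160,195))),A),(T,ext(pick(('tin','T'),(416,164))),A)],TIN,[665,-350,0]))
def corners(p,d):
    c=max(cv2.findContours(d['region'].astype(np.uint8),0,1)[0],key=cv2.contourArea)
    h=cv2.convexHull(c)[:,0].astype(float)
    q=cv2.boxPoints(cv2.minAreaRect(c))
    for e in np.linspace(.02,.15,20)*cv2.arcLength(c,True):
        q=cv2.approxPolyDP(cv2.convexHull(c),e,True)[:,0]
        if len(q)<=4: break
    return q
for nm,z in(('pad',4),('crate',90)):
    for p,n in((S,'S'),(T,'T')):
        q=corners(p,D[nm,n][0]);X=np.array([onz(p,u.astype(float),z) for u in q]);print(nm,n,q.tolist(),X[:,:2].tolist(),X.mean(0))
E
```

```text
cup S 0.92 [380.9 221.5 410.7 254.5] 765
cup T 0.82 [ 93.8 219.  133.6 249.7] 888
bowl_a S 0.97 [205.1 147.2 240.1 179.2] 1024
bowl_a S 0.9 [203.2 192.6 248.5 234.4] 1386
bowl_a T 0.94 [299.  155.2 354.4 208.7] 2550
bowl_a T 0.91 [354.9 233.9 412.7 293.3] 2555
pad T 0.63 [210.1 228.1 273.6 292.9] 3523
crate S 0.74 [345.6 198.2 446.8 290.6] 4512
crate T 0.85 [ 52.8 179.6 172.6 286.6] 6765
tin S 0.9 [149.8 173.  173.4 217.8] 865
tin T 0.96 [393.6 145.8 437.1 186.1] 1232
glue S 0.87 [302.  241.8 329.6 291.4] 1050
glue T 0.56 [173.  126.8 207.3 167.9] 1100
cup [518.2 279.2   2.2] [ 0.3  0.2  0.5 -0.8 -1.2  1.6  1.1]
bowl [ 631.8 -163.8   -0.6] [ 0.1  0.6 -0.   0.2 -1.  -1.7  1.3  2. ]
bowl [ 458.2 -283.2   -2.4] [-2.5 -1.5  2.9  2.1  0.   0.2  0.4  0.1]
tin [ 666.6 -356.2   -1.1] [-4.   2.8  4.1 -2.5 -1.5  0.2  1.4  0. ]Traceback (most recent call last):
  File "<stdin>", line 25, in <module>
IndexError: list index out of range
```

```bash
cat >> h.py <<'E'
def redmask(p):
    h=cv2.cvtColor(p['color'],cv2.COLOR_RGB2HSV).astype(int)
    return ((h[...,0]<6)|(h[...,0]>172))&(h[...,1]>150)&(h[...,2]>50)
def bluemask(p):
    h=cv2.cvtColor(p['color'],cv2.COLOR_RGB2HSV).astype(int)
    return (abs(h[...,0]-112)<12)&(h[...,1]>110)
def comp(m,uv):
    n,l,st,c=cv2.connectedComponentsWithStats(m.astype(np.uint8),connectivity=8)
    i=min([i for i in range(1,n) if st[i,4]>60],key=lambda i:np.hypot(*(c[i]-uv)))
    x,y,w,h,a=st[i];return l==i,np.array([x-.5,y-.5,x+w-.5,y+h-.5]),c[i]
def corners(m):
    c=max(cv2.findContours(m.astype(np.uint8),0,1)[0],key=cv2.contourArea);h=cv2.convexHull(c)
    for e in np.linspace(.02,.15,30)*cv2.arcLength(h,True):
        q=cv2.approxPolyDP(h,e,True)[:,0]
        if len(q)<=4: break
    return q.astype(float)
E
python3 - <<'E'
from h import *
np.set_printoptions(precision=1,suppress=True)
S=imaging.snapshot('scene');T=imaging.snapshot('top')
a=comp(redmask(S),(397,238));b=comp(redmask(T),(112,234));print(a[1],b[1])
print('cup',*fit([(S,a[1],[0,1,2]),(T,b[1],[0,1,2,3])],CUP,[518,275,8]))
cc=[]
for n,p,uv in(('S',S,(311,204)),('T',T,(241,260))):
    m=comp(bluemask(p),uv);q=corners(m[0]);X=np.array([onz(p,u,4) for u in q]);print('pad',n,X[:,:2].tolist(),X.mean(0));cc.append((p,m[2]))
print('pad tri',tri(cc))
for n,p in(('S',S),('T',T)):
    q=corners(rects(p,'crate')[0]['region'])
    X=np.array([onz(p,u,90) for u in q]);print('crate',n,q.tolist(),X[:,:2].tolist(),X.mean(0))
E
```

```text
[382.5 220.5 412.5 256.5] [ 91.5 216.5 132.5 249.5]
cup [520.3 281.1   9.6] [-0.3  0.2  0.  -0.9 -0.   0.8  0.2]
pad S [[400.92549071869905, -38.102034968837074], [407.1361652141512, 85.95661820765733], [530.8521182574364, 78.07359665574575], [523.433575627689, -45.00640199272124]] [465.6  20.2   4. ]
pad T [[524.5467207077182, -47.22613191988176], [400.3445995474819, -36.43529293075317], [409.2727725499183, 87.4619152140219], [535.4709727156786, 78.4703169417894]] [467.4  20.6   4. ]
pad tri (array([469.8,  22. ,   5.6]), [np.float64(0.1271031225598557), np.float64(0.17073177464156128)])
crate S [[394.0, 197.0], [445.0, 235.0], [392.0, 288.0], [346.0, 244.0]] [[414.0483600353999, 236.2451387656781], [480.96441612244337, 385.9984614657056], [686.7002551315111, 313.57045242764644], [619.6516026116948, 177.90553238950343]] [550.3 278.4  90. ]
crate T [[91.0, 178.0], [174.0, 216.0], [140.0, 285.0], [54.0, 254.0]] [[630.8380678965609, 318.3838984110079], [554.4206634653684, 150.01554598381642], [418.2495475571766, 213.16454944964653], [478.69064863393277, 384.0524334964682]] [520.5 266.4  90. ]
```

```bash
cat >> h.py <<'E'
from scipy.spatial.transform import Rotation as Ro
import json
def log():
    s=readout.sense();open('log.jsonl','a').write(json.dumps([list(map(float,s['q'])),np.array(s['eef_pos']).tolist(),np.array(s['eef_rot']).tolist()])+'\n');return s
def rel(X,R=None):
    s=log();R0=np.array(s['eef_rot']);d=R0.T@(np.array(X)-s['eef_pos'])
    w=Ro.from_matrix(R0.T@np.array(R)).as_rotvec() if R is not None else np.zeros(3)
    print('shift',d.round(1),'turn',w.round(3),'|',np.linalg.norm(d).round(),np.degrees(np.linalg.norm(w)).round(1));return s
E
python3 - <<'E'
from h import *
s=rel([520,281,200],[[-.917,.398,0],[.398,.917,0],[0,0,-1]]);print(np.array(s['eef_rot']).round(3),np.array(s['q']).round(1))
E
```

```text
shift [-354.2 -176.8   31.2] turn [-0.    -0.    -0.023] | 397.0 1.3
[[-0.908  0.419 -0.   ]
 [ 0.419  0.908 -0.   ]
 [ 0.    -0.    -1.   ]] [-70.8  21.9   2.5  91.6  -1.   66.5  -2.9]
```

```bash
python3 -m crank '[[0,-35,-18,3,0,0,0],[0,-75,-37,7,0,0,-0.005],[0,-115,-57,10,0,0,-0.01],[0,-155,-77,14,0,0,-0.01],[0,-195,-97,17,0,0,-0.015],[0,-235,-117,21,0,0,-0.02],[0,-275,-137,24,0,0,-0.023],[0,-310,-155,27,0,0,-0.023],[0,-335,-167,30,0,0,-0.023],[0,-354,-177,31,0,0,-0.023],[0,-354,-177,31,0,0,-0.023]]' 40
python3 - <<'E'
from h import *
s=rel([520,281,41]);print(np.array(s['eef_rot']).round(3),np.array(s['eef_pos']),np.array(s['q']).round(1),s['clock'])
T=imaging.snapshot('scene');save(T,'s1')
E
```

```text
clock: 2.9
eef_pos: [522.5, 276.2, 200.3]
eef_rot: [[-0.914, 0.405, 0.001], [0.405, 0.914, -0.002], [-0.002, -0.002, -1.0]]
force: [0.6, -0.1, 0.6]
opening: 85.4
grasp_force: 0.0
shift [  4.6   3.7 159.3] turn [0. 0. 0.] | 159.0 0.0
[[-0.914  0.405  0.001]
 [ 0.405  0.914 -0.002]
 [-0.002 -0.002 -1.   ]] [522.45168321 276.17038979 200.30721759] [-42.8  17.4  13.  102.2  -4.2  60.8  37.7] 2.9
```

View pics/s1.png

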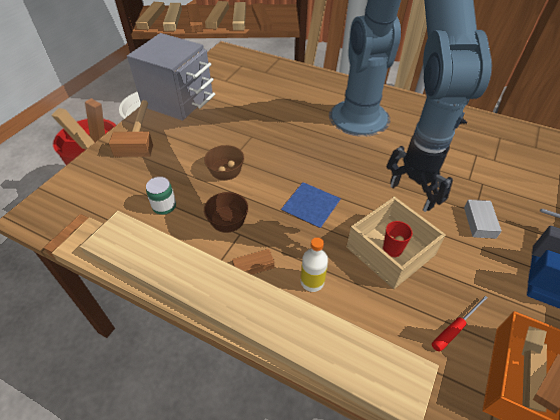

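The scene view shows the open gripper hovering above and behind the crate, fingertips at about (395,180) and (430,195), with the cup standing at (397,238). It should be over the cup, so I'll check it by projection and let it settle.

```bash
python3 -m crank '[[0,0,0,0,0,0,0],[0,0,0,0,0,0,0],[0,0,0,0,0,0,0]]' 
python3 - <<'E'
from h import *
s=rel([520,281,41]);print(s['eef_pos'],s['q'])
S=imaging.snapshot('scene');save(S,'s2');print(proj(S,s['eef_pos']))
R=np.array(s['eef_rot']);print(proj(S,[s['eef_pos']+R@np.array([0,y,-13]) for y in(-50,50)]))
E
```

```text
clock: 3.25
eef_pos: [518.6, 283.0, 200.3]
eef_rot: [[-0.919, 0.395, -0.0], [0.395, 0.919, 0.001], [0.001, 0.0, -1.0]]
force: [-0.0, 0.8, 0.5]
opening: 85.3
grasp_force: 0.0
shift [ -2.2  -1.3 159.3] turn [0. 0. 0.] | 159.0 0.0
[518.57230494 282.95496773 200.29881874] [-43.15597507  17.39446664  12.57307632 102.22064505  -4.32692673
  60.849082    37.68796825]
[[410.918519   201.11674918]]
[[395.17349799 185.14554839]
 [430.4777628  210.12987976]]
```

```bash
python3 -m crank '[[0,-1,-0.5,20,0,0,0],[0,-1,-0.5,40,0,0,0],[0,-1,-0.5,60,0,0,0],[0,-1,-0.5,75,0,0,0],[0,-1,-0.5,85,0,0,0],[0,-1,-0.5,85,0,0,0],[0,-1,-0.5,85,0,0,0],[0,-1,-0.5,85,0,0,0]]' 
python3 - <<'E'
from h import *
s=rel([520,281,41]);print(s['eef_pos'],s['q'])
S=imaging.snapshot('scene');T=imaging.snapshot('top')
big=np.vstack([cv2.resize(S['color'][160:300,320:470],(600,560))[:300],cv2.resize(T['color'][170:290,40:190],(600,480))[:300]])
cv2.imwrite('pics/c3.png',np.hstack([cv2.resize(S['color'][160:300,320:470],(400,373)),cv2.resize(T['color'][160:300,40:190],(400,373))])[:,:,::-1])
E
```

```text
clock: 4.1
eef_pos: [521.4, 280.6, 116.4]
eef_rot: [[-0.917, 0.398, 0.002], [0.398, 0.917, 0.001], [-0.001, 0.002, -1.0]]
force: [0.0, -0.3, -0.2]
opening: 85.1
grasp_force: 0.0
shift [ 1.5 -0.3 75.4] turn [0. 0. 0.] | 75.0 0.0
[521.35756886 280.57367659 116.40575658] [-42.14400139  23.16795287  11.93768285 105.71508718  -5.96638941
  51.59087651  39.0795814 ]
```

View pics/c3.png

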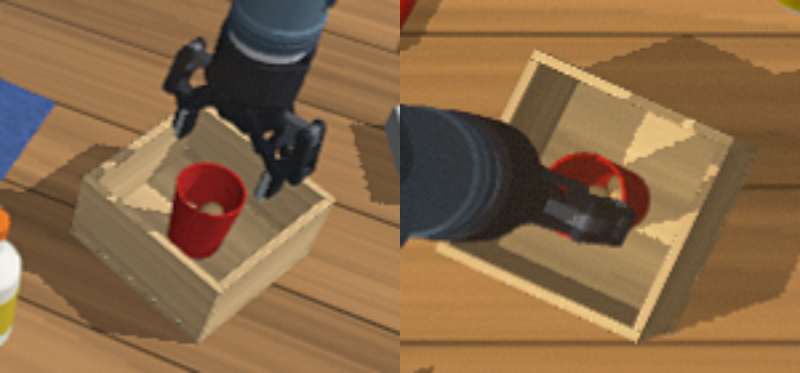

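The left crop (scene) shows the open fingers straddling the cup in line, just above the crate rim. The right crop (top) shows a finger to the near side of the red rim. The alignment is good, so I'll descend.

```bash
python3 -m crank '[[0,0.5,0,15,0,0,0],[0,0.5,0,30,0,0,0],[0,0.5,0,45,0,0,0],[0,0.5,0,58,0,0,0],[0,0.5,0,68,0,0,0],[0,0.5,0,75,0,0,0],[0,0.5,0,75,0,0,0],[0,0.5,0,75,0,0,0]]'
python3 -m crank '[[0.4,0,0,0,0,0,0],[0.6,0,0,0,0,0,0],[0.8,0,0,0,0,0,0],[1,0,0,0,0,0,0],[1,0,0,0,0,0,0],[1,0,0,0,0,0,0],[1,0,0,0,0,0,0],[1,0,0,0,0,0,0]]' 40
```

```text
clock: 5.0
eef_pos: [520.3, 280.4, 40.3]
eef_rot: [[-0.917, 0.398, 0.0], [0.398, 0.917, 0.0], [-0.0, 0.0, -1.0]]
force: [-0.1, 0.3, -0.2]
opening: 85.2
grasp_force: 0.0
clock: 5.8
eef_pos: [521.0, 280.4, 41.7]
eef_rot: [[-0.917, 0.399, 0.002], [0.399, 0.917, 0.001], [-0.001, 0.001, -1.0]]
force: [-0.5, -1.6, 5.0]
opening: 64.6
grasp_force: 42.9
```

```bash
python3 -m crank '[[1,0,0,-3,0,0,0],[1,0,0,-8,0,0,0],[1,0,0,-16,0,0,0],[1,0,0,-26,0,0,0],[1,0,0,-38,0,0,0],[1,0,0,-52,0,0,0],[1,0,0,-67,0,0,0],[1,0,0,-82,0,0,0],[1,0,0,-97,0,0,0],[1,0,0,-110,0,0,0],[1,0,0,-120,0,0,0],[1,0,0,-125,0,0,0]]' 50
python3 - <<'E'
from h import *
np.set_printoptions(precision=2,suppress=True)
s=rel([470,21,170],[[0,1,0],[1,0,0],[0,0,-1]]);print(s['opening'],s['grasp_force'],s['q'])
S=imaging.snapshot('scene');T=imaging.snapshot('top')
cv2.imwrite('pics/c4.png',np.hstack([cv2.resize(S['color'][140:280,320:470],(400,373)),cv2.resize(T['color'][160:300,40:190],(400,373))])[:,:,::-1])
a=comp(redmask(S),(405,210));print(a[1])
E
```

```text
clock: 7.0
eef_pos: [520.6, 280.6, 166.8]
eef_rot: [[-0.917, 0.398, 0.002], [0.398, 0.917, 0.001], [-0.001, 0.002, -1.0]]
force: [0.4, 0.4, -1.8]
opening: 64.0
grasp_force: 55.0
shift [ -57.  -258.3   -3.6] turn [ 0.   -0.    1.16] | 265.0 66.5
63.97662852180063 55.01680007419054 [-42.77  19.52  12.53 103.85  -4.96  57.06  38.27]
[392.5 187.5 420.5 227.5]
```

View pics/c4.png

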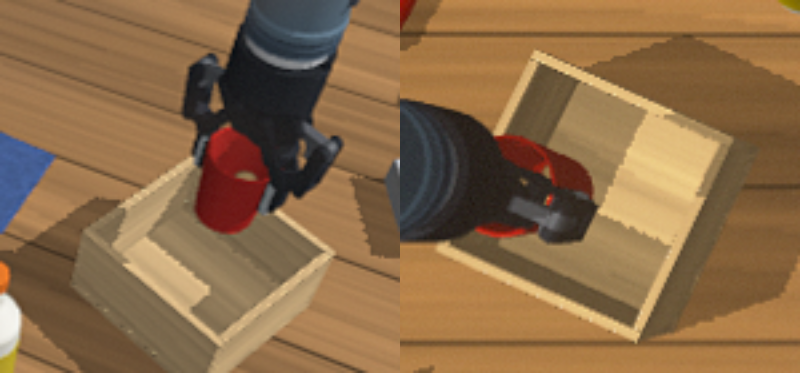

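The left crop shows the cup lifted clear of the crate between the fingers, upright, with balls inside. The grip force is 55 N and the load is 1.8 N, so nothing has spilled. Next I carry it over the pad.

```bash
python3 -m crank '[[1,-1,-5,0,0,0,0],[1,-3,-15,0,0,0,0],[1,-7,-33,0,0,0,0],[1,-12,-57,0,0,0,0],[1,-18,-85,0,0,0,0],[1,-24,-114,0,0,0,0],[1,-30,-143,0,0,0,0],[1,-37,-172,0,0,0,0],[1,-43,-200,0,0,0,0],[1,-48,-224,0,0,0,0],[1,-52,-242,0,0,0,0],[1,-54,-253,0,0,0,0]]'
python3 -m crank '[[1,-1,-4,0,0,0,0],[1,-1,-6,0,0,0,0],[1,-1,-6,0,0,0,0],[1,-1,-6,0,0,0,0],[1,-1,-6,0,0,0,0]]'
python3 - <<'E'
from h import *
s=rel([468,21,37.5]);print(s['eef_pos'],s['q'])
S=imaging.snapshot('scene');T=imaging.snapshot('top')
a=comp(redmask(S),(320,160));b=comp(redmask(T),(230,250));print(a[1],b[1])
E
```

```text
clock: 8.3
eef_pos: [467.1, 23.1, 164.8]
eef_rot: [[-0.915, 0.403, -0.002], [0.403, 0.915, -0.001], [0.001, -0.001, -1.0]]
force: [-0.3, 0.9, -1.8]
opening: 64.0
grasp_force: 55.1
clock: 8.8
eef_pos: [467.5, 21.8, 165.3]
eef_rot: [[-0.918, 0.397, 0.0], [0.397, 0.918, 0.0], [-0.0, 0.0, -1.0]]
force: [0.3, 0.4, -1.6]
opening: 63.5
grasp_force: 55.1
shift [ -0.8  -0.5 127.8] turn [0. 0. 0.] | 128.0 0.0
[467.46477656  21.78759053 165.26536457] [-27.43066092   6.47463347  20.93091016 120.39146501  -2.87489422
  53.58837428  61.71400688]
[304.5 141.5 324.5 178.5] [ 24.5 134.5  54.5 177.5]
```

```bash
python3 -m crank '[[1,0,0,8,0,0,0],[1,0,0,20,0,0,0],[1,0,0,36,0,0,0],[1,0,0,54,0,0,0],[1,0,0,72,0,0,0],[1,0,0,88,0,0,0],[1,0,0,102,0,0,0],[1,0,0,112,0,0,0],[1,0,0,119,0,0,0],[1,0,0,122,0,0,0],[1,0,0,122,0,0,0],[1,0,0,122,0,0,0]]'
python3 -m crank '[[1,0,0,1,0,0,0],[1,0,0,2,0,0,0],[1,0,0,3,0,0,0],[1,0,0,3,0,0,0]]'
python3 -m crank '[[1,0,0,1,0,0,0],[1,0,0,2,0,0,0],[1,0,0,2,0,0,0]]'
```

```text
clock: 10.1
eef_pos: [467.8, 20.9, 43.7]
eef_rot: [[-0.917, 0.398, 0.001], [0.398, 0.917, 0.0], [-0.001, 0.001, -1.0]]
force: [1.6, 0.0, -1.3]
opening: 64.0
grasp_force: 55.1
clock: 10.5
eef_pos: [467.2, 20.8, 40.3]
eef_rot: [[-0.917, 0.398, -0.0], [0.398, 0.917, 0.0], [0.0, 0.0, -1.0]]
force: [-0.4, -0.2, -0.9]
opening: 64.0
grasp_force: 55.1
clock: 10.8
eef_pos: [467.1, 20.8, 38.1]
eef_rot: [[-0.917, 0.398, -0.0], [0.398, 0.917, -0.0], [0.0, -0.0, -1.0]]
force: [0.2, 0.4, -1.0]
opening: 64.4
grasp_force: 55.1
```

```bash
python3 -m crank '[[1,0,0,0.5,0,0,0],[1,0,0,1,0,0,0],[1,0,0,1,0,0,0]]'
```

```text
clock: 11.1
eef_pos: [467.7, 20.6, 37.8]
eef_rot: [[-0.917, 0.399, 0.001], [0.399, 0.917, 0.0], [-0.0, 0.0, -1.0]]
force: [-1.7, -1.0, 3.8]
opening: 63.8
grasp_force: 54.9
```

```bash
python3 -m crank '[[0.5,0,0,0,0,0,0],[0.2,0,0,0,0,0,0],[0,0,0,0,0,0,0],[0,0,0,0,0,0,0],[0,0,0,0,0,0,0],[0,0,0,-5,0,0,0],[0,0,0,-20,0,0,0],[0,0,0,-45,0,0,0],[0,0,0,-80,0,0,0],[0,0,0,-115,0,0,0],[0,0,0,-130,0,0,0],[0,0,0,-130,0,0,0]]'
python3 - <<'E'
from h import *
s=log();print(s['eef_pos'],s['q'])
S=imaging.snapshot('scene');T=imaging.snapshot('top')
a=comp(redmask(S),(315,190));print(a[1])
print(fit([(S,a[1],[0,1,2,3])],CUP,[468,21,4]))
cv2.imwrite('pics/c5.png',np.hstack([cv2.resize(S['color'][100:240,240:390],(400,373)),cv2.resize(T['color'][180:320,160:310],(400,373))])[:,:,::-1])
E
```

```text
clock: 12.3
eef_pos: [469.8, 21.2, 170.4]
eef_rot: [[-0.917, 0.398, 0.007], [0.398, 0.917, 0.002], [-0.005, 0.005, -1.0]]
force: [1.2, -0.5, -0.1]
opening: 85.7
grasp_force: 0.0
[469.78643542  21.171647   170.35793904] [-27.9495815    6.04847126  21.59032667 120.15194524  -2.83962868
  53.85191737  61.70948722]
[300.5 176.5 324.5 209.5]
(array([451.83254867,  15.0770235 , -11.02961127]), array([ 0.35870559, -0.25351063, -0.35754616,  0.25833687]))
```

View pics/c5.png

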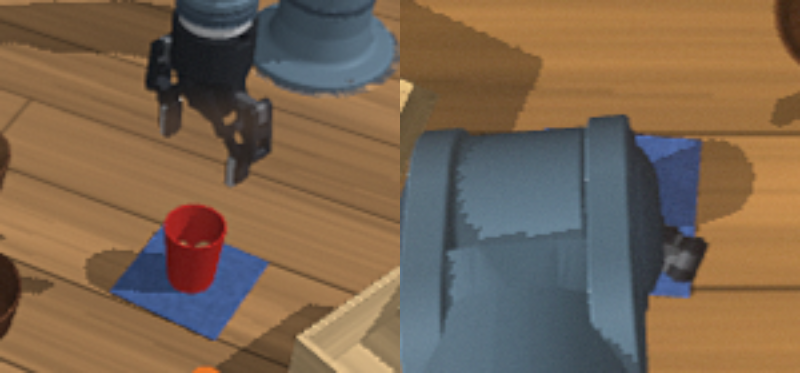

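The left crop shows the cup standing upright in the middle of the pad with balls inside and the open gripper above it. In the right crop the arm blocks most of the top view. Before planning the slanted pour, I'll fit a kinematic model to the logged joints and poses.

```bash
cat > kin.py <<'E'
import numpy as np, json, itertools
from scipy.spatial.transform import Rotation as Ro
from scipy.optimize import least_squares
def fk(q,sg,P):
    # P: d1,d3,d5,d7, o3,o4,o5 (lateral y), ax.. , yaw0, yaw7
    R=Ro.from_euler('z',P[14]);p=np.zeros(3)
    ax=['z','y','z','y','z','y','z']
    off=[(0,0,P[0]),(0,P[4],0),(P[5],P[6],P[1]),(P[7],P[8],0),(P[9],P[10],P[2]),(P[11],P[12],0),(0,0,P[3])]
    for i in range(7):
        R=R*Ro.from_euler(ax[i],sg[i]*np.radians(q[i]))
        p=p+R.apply(off[i])
    R=R*Ro.from_euler('z',P[13])
    return p,R
if __name__=='__main__':
    D=[json.loads(l) for l in open('log.jsonl')];print(len(D))
    best=[]
    for s1,s3,s5,s7 in itertools.product([1,-1],repeat=4):
      for y0 in(0,np.pi/2,np.pi,-np.pi/2):
        sg=[s1,1,s3,1,s5,1,s7]
        x0=np.r_[300,420,320,260,np.zeros(9),0.5,y0]
        def f(P):
            r=[]
            for q,p,R in D:
                a,B=fk(q,sg,P);r+=list(a-p)+list(300*(Ro.from_matrix(R).inv()*B).as_rotvec())
            return np.r_[r,P[4:13]*.1]
        s=least_squares(f,x0,max_nfev=60);best.append((s.cost,sg,s.x,np.abs(s.fun[:-9]).max()))
    best.sort(key=lambda b:b[0])
    for b in best[:4]: print(round(b[0],1),b[1],np.round(b[2],2),round(b[3],1))
    json.dump([best[0][1],best[0][2].tolist()],open('kin.json','w'))
E
python3 kin.py
```

```text
7
2.0 [-1, 1, -1, 1, -1, 1, -1] [ 2.8911e+02  4.8615e+02  5.0320e+02  3.1330e+02 -1.1470e+01  1.2300e+00
 -7.9400e+00 -3.3400e+00 -7.9400e+00 -2.3800e+00 -5.2400e+00 -2.7500e+00
 -5.2400e+00  1.5700e+00 -1.0000e-02] 0.4
2.0 [-1, 1, -1, 1, -1, 1, -1] [ 2.8911e+02  4.8615e+02  5.0320e+02  3.1330e+02 -1.1470e+01  1.2300e+00
 -7.9400e+00 -3.3400e+00 -7.9400e+00 -2.3800e+00 -5.2400e+00 -2.7500e+00
 -5.2400e+00  1.5700e+00 -1.0000e-02] 0.4
2.0 [-1, 1, -1, 1, -1, 1, -1] [ 2.8911e+02  4.8615e+02  5.0320e+02  3.1330e+02 -1.1470e+01  1.2300e+00
 -7.9400e+00 -3.3400e+00 -7.9400e+00 -2.3800e+00 -5.2400e+00 -2.7500e+00
 -5.2400e+00  1.5700e+00 -1.0000e-02] 0.4
4192.6 [-1, 1, -1, 1, -1, 1, -1] [ 159.24 -483.6     7.   -243.17   42.68   56.83   95.85 -131.49   95.85
 -187.16  -89.89  645.17  -89.89   -1.53    3.18] 47.7
```

```bash
cat > plan.py <<'E'
import numpy as np, json
from kin import fk
from scipy.spatial.transform import Rotation as Ro
from scipy.optimize import least_squares
sg,P=json.load(open('kin.json'));P=np.array(P)
LO=np.array([-149.38,-23.57,-84.95,0,-89.99,3.08,-163.45]);HI=np.array([149.38,123.04,90,143.3,269.99,112.72,163.45])
BD,H=22.,52.
def Rg(a,phi,s=1): # tool rot: tilt a from vertical leaning along azimuth phi; y horizontal
    z=np.array([np.sin(a)*np.cos(phi),np.sin(a)*np.sin(phi),-np.cos(a)]);y=s*np.array([-np.sin(phi),np.cos(phi),0])
    return np.c_[np.cross(y,z),y,z]
def tool(Rt,Rc,pc): # Rt tool in cup frame
    R=Rc@Rt;return pc+Rc@[0,0,H]+BD*R[:,2],R
def ik(p,R,q0,m=4,w=.02):
    lo,hi=LO+m,HI-m;q0=np.clip(q0,lo+.01,hi-.01)
    def f(q):
        a,B=fk(q,sg,P);return np.r_[(a-p)/3,100*(Ro.from_matrix(R).inv()*B).as_rotvec(),w*(q-q0)]
    s=least_squares(f,q0,bounds=(lo,hi),max_nfev=60);return s.x,np.abs(s.fun[:6]).max()
C=np.array([467.5,21,4]);B=np.array([632,-163,0.])
E
cat > search.py <<'E'
from plan import *
from h import readout
q0=np.array(readout.sense()['q']);rng=np.random.default_rng(0)
res=[]
for a in(45,55,65):
  for phi in range(-90,91,30):
    for s in(1,-1):
      Rt=Rg(np.radians(a),np.radians(phi),s)
      p,R=tool(Rt,np.eye(3),C);g=None
      for k in range(4):
        st=q0 if k==0 else np.clip(q0+rng.normal(0,40,7),LO,HI)
        q,e=ik(p,R,st,5)
        if e<1.5 and (g is None or np.abs(q-q0).max()<np.abs(g-q0).max()): g=q
      if g is None: continue
      for psi in range(-120,121,40):
        for be in range(0,360,45):
          th=np.radians(135);ax=np.array([-np.sin(np.radians(be)),np.cos(np.radians(be)),0])
          Rc=Ro.from_rotvec(th*ax).as_matrix()@Ro.from_euler('z',psi,degrees=True).as_matrix()
          pc=B+[0,0,110]-Rc@[0,0,80]
          pp,RR=tool(Rt,Rc,pc)
          if RR[2,2]>0.5: continue
          if (pp-73*RR[:,2])[2]<100: continue
          q,e=ik(pp,RR,g,5)
          if e<1.5: res.append((np.abs(q-g).max()+.5*np.abs(g-q0).max(),a,phi,s,psi,be,g.round(),q.round(),RR[:,2].round(2)))
res.sort(key=lambda r:r[0]);print(len(res))
for r in res[:14]: print(*r)
E
time timeout 560 python3 search.py
```

```text
311
93.02688606039594 65 90 -1 40 90 [ 26.  43.  -3. 114. -57.  74.  67.] [-37.  79.  59.  73.   8.  92.   1.] [-0.58 -0.79 -0.19]
93.41333218602767 45 90 -1 40 90 [  4.  33.  15. 119. -58.  65.  61.] [-45.  95.  71.  76.   8.  87.   6.] [-0.45 -0.88  0.12]
93.86456009091367 55 90 -1 40 90 [ 20.  37.   1. 117. -56.  68.  63.] [-40.  85.  62.  75.  11.  90.   2.] [-0.53 -0.85 -0.04]
95.3593181062097 65 -60 1 0 45 [-100.   77.   63.  131.   -7.   27.  -14.] [-74. 118.  64. 116.  50.  36.  43.] [ 0.52 -0.71  0.46]
99.66482973123713 45 90 -1 0 90 [  4.  33.  15. 119. -58.  65.  61.] [-63. 103.  79.  99.  -8.  52. -11.] [-0. -1. -0.]
101.32115011008543 55 90 -1 120 135 [ 20.  37.   1. 117. -56.  68.  63.] [-53.  97.  68.  86.  18.  72.  15.] [-0.17 -0.95  0.26]
101.7796410112411 65 -90 -1 80 90 [-46.  45.  12. 114.  43.  74. 113.] [-49. 103.  55. 124. 119.  84. 154.] [ 0.89 -0.19  0.41]
102.23753608201471 65 90 -1 120 135 [ 26.  43.  -3. 114. -57.  74.  67.] [-48.  90.  64.  82.  18.  79.  15.] [-0.29 -0.95  0.13]
103.82940533096082 45 90 -1 120 135 [  4.  33.  15. 119. -58.  65.  61.] [-58. 109.  74.  90.  14.  65.  17.] [-0.04 -0.93  0.37]
105.37896691384388 45 90 -1 -40 45 [  4.  33.  15. 119. -58.  65.  61.] [-34.  93.  70.  64.   0. 108. -16.] [-0.75 -0.66  0.  ]
105.43762810373234 55 -90 1 40 45 [-88.  83.  74. 116. -32.  58.   0.] [-69. 113.  67. 108.  33.  45.  67.] [ 0.33 -0.83  0.46]
106.55193830580467 65 -60 -1 80 90 [-69.  44.  29. 131.  62.  50. 109.] [-67. 102.  66. 131. 136.  41. 158.] [ 0.85 -0.52  0.08]
106.90549487095399 65 90 -1 -80 270 [ 26.  43.  -3. 114. -57.  74.  67.] [ 95. 111. -66. 117. -85.  38. -13.] [0.89 0.19 0.41]
107.16820698345224 55 -90 -1 120 90 [-28.  38.  -5. 116.  49.  73. 111.] [-77. 118.  73. 126. 130.   9. 158.] [ 0.71 -0.7   0.12]
real	0m30.699s
user	0m30.941s
sys	0m0.122s
```

```bash
cat >> plan.py <<'E'
def pose_t(Rt,psi,be,th,dx=(0,0)):
    ax=np.array([-np.sin(np.radians(be)),np.cos(np.radians(be)),0])
    Rc=Ro.from_rotvec(np.radians(th)*ax).as_matrix()@Ro.from_euler('z',psi,degrees=True).as_matrix()
    pc=B+[dx[0],dx[1],110+90*max(0,1-th/120)]-Rc@[0,0,80];return tool(Rt,Rc,pc)
def joints_z(q):
    # elbow and wrist positions
    R=Ro.from_euler('z',P[14])
    R=R*Ro.from_euler('z',-np.radians(q[0]))*Ro.from_euler('y',np.radians(q[1]))*Ro.from_euler('z',-np.radians(q[2]))
    e=np.array([0,0,P[0]])+R.apply([0,0,P[1]]);R=R*Ro.from_euler('y',np.radians(q[3]));w=e+R.apply([0,0,P[2]]);return e,w
E
cat > search2.py <<'E'
from plan import *
from h import readout
q0=np.array(readout.sense()['q']);res=[]
for a in(50,60,70):
  for phi in range(-90,91,30):
    for s in(1,-1):
      Rt=Rg(np.radians(a),np.radians(phi),s)
      # continuous approach: turn gradually above, from current q
      p,R=tool(Rt,np.eye(3),C+[0,0,120])
      s0=Ro.from_matrix(fk(q0,sg,P)[1].as_matrix());d=(s0.inv()*Ro.from_matrix(R)).as_rotvec()
      if np.linalg.norm(d)>2.6: continue
      q=q0;p0=fk(q0,sg,P)[0]
      for t in np.linspace(.1,1,10): q,e=ik(p0+t*(p-p0),(s0*Ro.from_rotvec(t*d)).as_matrix(),q,3)
      if e>1: continue
      qu=q;g,e=ik(*tool(Rt,np.eye(3),C),qu,3)
      if e>1: continue
      for psi in range(-120,121,30):
        q=qu;ok=True
        for t in np.linspace(.1,1,10):
          Rc=Ro.from_euler('z',psi*t,degrees=True).as_matrix()
          q,e=ik(*tool(Rt,Rc,C+[0,0,120]+t*(B-C)*[1,1,0]),q,3)
          if e>1: ok=False;break
        if not ok: continue
        qr=q
        for be in range(0,360,30):
          pp,RR=pose_t(Rt,psi,be,130)
          if (pp-73*RR[:,2])[2]<90: continue
          if np.dot(RR[:,2],[0,0,1])>.6: continue
          q=qr;th=0
          for th in range(15,136,15):
            qn,e=ik(*pose_t(Rt,psi,be,th),q,3)
            if e>1: th-=15;break
            q=qn
          el,w=joints_z(q)
          if th>=120 and el[2]>180 and w[2]>120: res.append((-th,np.abs(q-qr).max(),a,phi,s,psi,be,g.round(),qr.round(),q.round(),RR[:,2].round(2),el.round(),w.round()))
res.sort(key=lambda r:r[:2]);print(len(res))
for r in res[:12]: print(*r)
E
time timeout 570 python3 search2.py
```

```text
149
-135 65.69145909983645 70 60 -1 30 60 [ 31.  41.  -3. 130. -87.  68.  80.] [ 18.  53.  22.  79. -66. 109.  54.] [-25.  77.  56.  62.  -3. 110. -12.] [-0.8  -0.44 -0.4 ] [431. 198. 395.] [845. -17. 206.]
-135 65.71331800142964 70 90 -1 0 60 [  8.  48.  19. 113. -69.  90.  76.] [ 18.  53.  22.  79. -66. 109.  54.] [-25.  77.  56.  62.  -3. 110. -12.] [-0.8  -0.44 -0.4 ] [431. 198. 395.] [845. -17. 206.]
-135 65.89325862478996 70 -60 1 -60 270 [-52.  42.  10. 129.  71.  66. -79.] [-22.  53.  21.  80.  37.  95. -45.] [ 44.  70. -43.  60. -11. 110.  15.] [-0.47  0.79 -0.4 ] [ 326. -320.  456.] [ 782. -353.  244.]
-135 71.47963033919868 70 -90 1 -30 270 [-53.  49.  19. 112.  40.  74. -65.] [-27.  55.  29.  80.  32.  92. -42.] [ 44.  70. -42.  60. -12. 110.  15.] [-0.47  0.79 -0.4 ] [ 327. -318.  457.] [ 781. -353.  244.]
-135 71.9151387968306 50 60 -1 30 90 [  2.  29.  20. 133. -87.  59.  65.] [ 10.  45.  28.  83. -57.  96.  52.] [-62.  96.  76. 100.  -5.  50. -12.] [ 0.   -0.98 -0.17] [231. 425. 238.] [608. 110. 131.]
-135 72.20219381164665 50 90 -1 0 90 [ -0.  37.  22. 118. -64.  73.
[... 693 characters left out ...]
47 -0.81 -0.34] [344. 340. 338.] [744.  78. 181.]
-135 74.66821653872046 60 60 -1 30 90 [ 22.  34.   4. 132. -87.  62.  73.] [ 14.  49.  26.  81. -62. 103.  53.] [-61.  89.  77. 101. -10.  48.  -5.] [ 0.   -0.94 -0.34] [238. 424. 295.] [611. 105. 180.]
-135 74.87396837416128 60 90 -1 -30 60 [  4.  42.  21. 116. -67.  82.  72.] [ 12.  39.  28. 101. -78.  84.  47.] [-45.  84.  70.  80.  -3.  82. -18.] [-0.47 -0.81 -0.34] [345. 338. 344.] [744.  78. 181.]
-135 75.1246183404763 60 90 -1 0 90 [  4.  42.  21. 116. -67.  82.  72.] [ 14.  49.  25.  81. -62. 102.  53.] [-61.  88.  76. 101.  -9.  48.  -6.] [-0.   -0.94 -0.34] [240. 423. 303.] [610. 105. 180.]
real	1m35.168s
user	1m35.629s
sys	0m0.072s
```

```bash
python3 - <<'E'
s=open('search2.py').read()
s=s.replace("res=[]","res=[]\nOBS=[((705,130),30,170),((667,-356),35,90),((458,-283),62,50),((522,276),105,90)]\ndef clr(q):\n  el,w=joints_z(q);tp=fk(q,sg,P)[0];z=fk(q,sg,P)[1].as_matrix()[:,2];c=999\n  for A,Bb,rad in((el,w,60),(w,tp-40*z,60)):\n    for t in np.linspace(0,1,12):\n      x=A+t*(Bb-A);c=min(c,x[2]-rad)\n      for o,r,h in OBS: c=min(c,max(np.hypot(*(x[:2]-o))-r-rad,x[2]-rad-h))\n  return c\nMG=lambda q:min((q-LO).min(),(HI-q).min())",1)
s=s.replace("q=qr;th=0","q=qr;th=0;cl=clr(qr);mg=MG(qr)")
s=s.replace("            q=qn\n","            q=qn;cl=min(cl,clr(q));mg=min(mg,MG(q))\n")
s=s.replace("res.append((-th,","res.append((-min(cl,25)-min(2*mg,20)-.3*th,cl,mg,th,").replace("for a in(50,60,70)","for a in(45,55,65)")
open('search3.py','w').write(s)
E
time timeout 575 python3 search3.py
```

```text
133
-85.5 25.373991093011597 12.793347749378 135 162.0767082830762 65 -90 -1 30 240 [-41.  44.   7. 113.  46.  76. 111.] [-27.  29.  19. 121.  88.  51. 125.] [ 59.  52. -35. 128. 222.  66. -37.] [ 0.99  0.14 -0.08] [ 195. -327.  592.] [ 372. -179.  144.]
-85.5 25.84550302267799 22.881374566706782 135 96.62199904625231 55 -60 1 -60 240 [-49.  32.  12. 132.  68.  53. -69.] [-21.  46.  22.  83.  30.  86. -42.] [ 53.  51. -23.  98. -67.  72.  52.] [ 0.48  0.84 -0.26] [ 227. -302.  595.] [ 522. -373.  193.]
-85.5 26.43297352909896 18.293696851533525 135 97.07868769939545 55 -90 1 -30 240 [-50.  40.  20. 116.  37.  64. -59.] [-25.  48.  29.  83.  25.  84. -39.] [ 47.  50. -15.  98. -72.  76.  54.] [ 0.48  0.84 -0.26] [ 251. -272.  604.] [ 521. -372.  191.]
-85.5 27.291722561534755 23.095197822519722 135 97.10437211790787 65 -90 1 -30 240 [-52.  46.  20. 114.  39.  70. -63.] [-26.  53.  29.  81.  30.  90. -41.] [ 45.  45. -15. 100. -67.  69.  49.] [ 0.45  0.78 -0.42] [ 239. -243.  636.] [ 527. -358.  239.]
-85.5 28.71956851500437 20.808751135500103 135 96.27527013879514 65 -60 1 -60 240 [-5
[... 1309 characters left out ...]
42.  23.  85.  23.  80. -38.] [ 52.  56. -21.  96. -72.  80.  57.] [ 0.5   0.86 -0.09] [ 246. -319.  560.] [ 520. -379.  142.]
-84.6824394076828 24.182439407682807 23.963798523251967 135 95.83165878336663 65 -60 1 -30 270 [-51.  39.  11. 130.  71.  62. -76.] [-29.  40.  21. 102.  55.  69. -45.] [ 45.  55. -22.  80. -41.  89.  43.] [ 0.    0.91 -0.42] [ 283. -281.  567.] [ 651. -388.  241.]
-84.26740560355566 23.76740560355566 14.171390924749616 135 95.7926627006406 45 -90 1 -30 240 [-48.  35.  21. 119.  33.  57. -54.] [-24.  43.  29.  85.  20.  79. -36.] [ 48.  55. -16.  96. -76.  84.  58.] [ 0.5   0.86 -0.09] [ 266. -296.  568.] [ 519. -378.  141.]
real	1m48.108s
user	1m48.443s
sys	0m0.059s
```

```bash
cat > s4.py <<'E'
from plan import *
from h import readout
q0=np.array(readout.sense()['q'])
cy=np.radians(-23.5);CR=np.array([522,276])
def crate_d(x): # distance point to crate box
    d=x[:2]-CR;u=np.abs([d@[np.cos(cy),np.sin(cy)],d@[-np.sin(cy),np.cos(cy)]])-83
    return np.linalg.norm(np.maximum(np.r_[u,x[2]-90],0))
def cc(q):
    el,w=joints_z(q);tp,R=fk(q,sg,P);z=R.as_matrix()[:,2];c=999
    for A,Bb,rad in((el,w,60),(w,tp-75*z,55)):
        for t in np.linspace(0,1,15): c=min(c,crate_d(A+t*(Bb-A))-rad)
    return c
for a in(45,55,65):
  for phi in(-90,-75,-60,-45,-30):
    psi=-120-phi;Rt=Rg(np.radians(a),np.radians(phi),1)
    p,R=tool(Rt,np.eye(3),C);pb=p-120*R[:,2]+[0,0,60]
    p0,s0=fk(q0,sg,P);d=(s0.inv()*Ro.from_matrix(R)).as_rotvec();q=q0;c=[];E=0
    for t in np.linspace(.1,1,10): q,e=ik(p0+t*(pb-p0),(s0*Ro.from_rotvec(t*d)).as_matrix(),q,3);E=max(E,e);c.append(cc(q))
    qb=q
    for t in np.linspace(.1,1,10): q,e=ik(pb+t*(p-pb),R,q,3);E=max(E,e);c.append(cc(q))
    g=q;c1=min(c);E1=E
    for t in np.linspace(.1,1,6): q,e=ik(p+[0,0,130*t],R,q,3);E=max(E,e);c.append(cc(q))
    for t in np.linspace(.1,1,10):
      q,e=ik(*tool(Rt,Ro.from_euler('z',psi*t,degrees=True).as_matrix(),C+[0,0,130]+t*(B-C)*[1,1,0]),q,3);E=max(E,e);c.append(cc(q))
    for th in range(15,136,15): q,e=ik(*pose_t(Rt,psi,240,th),q,3);E=max(E,e)
    print(a,phi,'err',round(E1,1),round(E,1),'clr',round(c1),round(min(c)),qb.round(),g.round(),q.round())
E
python3 s4.py
```

```text
45 -90 err 0.0 0.0 clr 45 45 [-54.  23.  19. 111.  29.  77. -49.] [-48.  35.  21. 119.  33.  57. -54.] [ 48.  55. -16.  96. -76.  84.  58.]
45 -75 err 0.0 0.0 clr 58 58 [-53.  16.  12. 120.  39.  72. -47.] [-47.  30.  16. 126.  47.  51. -56.] [ 51.  56. -19.  96. -73.  81.  58.]
45 -60 err 0.0 0.0 clr 75 75 [-50.   8.   5. 130.  48.  66. -44.] [-43.  26.  11. 133.  64.  46. -59.] [ 54.  57. -24.  96. -71.  79.  57.]
45 -45 err 0.0 0.0 clr 95 95 [-44.  -0.  -2. 139.  56.  59. -39.] [-37.  23.   6. 139.  84.  41. -64.] [ 58.  58. -29.  96. -67.  75.  55.]
45 -30 err 7.1 7.1 clr 98 98 [ 42. -21. -77. 140.  37.  35.  -7.] [ 46.  74. -82. 140. 121. 100. -36.] [ 88.  99. -82.  97.   4.  50.   9.]
55 -90 err 0.0 0.0 clr 19 19 [-57.  30.  20. 109.  32.  82. -53.] [-51.  41.  21. 116.  36.  63. -58.] [ 46.  50. -14.  98. -72.  77.  54.]
55 -75 err 0.0 0.0 clr 33 33 [-57.  23.  13. 119.  42.  76. -54.] [-50.  36.  16. 124.  51.  57. -63.] [ 50.  50. -19.  98. -70.  74.  53.]
55 -60 err 0.0 0.0 clr 55 55 [-55.  15.   4. 130.  53.  71. -55.] [-47.  32.  11. 132.  69.  54. -69.] [ 54.  51. -24.  
[... 303 characters left out ...]
5 -90 err 0.0 0.0 clr -11 -11 [-60.  38.  21. 106.  33.  86. -56.] [-54.  47.  22. 114.  37.  69. -62.] [ 43.  44. -12. 100. -68.  71.  50.]
65 -75 err 0.0 0.0 clr 3 3 [-61.  31.  13. 117.  45.  81. -60.] [-54.  43.  17. 122.  53.  64. -68.] [ 47.  45. -17. 100. -65.  68.  48.]
65 -60 err 0.0 0.0 clr 34 34 [-59.  24.   5. 129.  56.  77. -64.] [-51.  39.  11. 131.  71.  61. -76.] [ 52.  46. -23.  99. -62.  65.  47.]
65 -45 err 0.5 0.5 clr 68 68 [ -8.  27. -54. 139.  77.  92. -72.] [ -4.  43. -37. 138. 102.  88. -80.] [ 85.  80. -78. 100.   7.  46.  -1.]
65 -30 err 14.6 14.6 clr 68 68 [  9.  46. -75. 140.  90. 110. -66.] [ 24.  66. -59. 140. 130. 110. -60.] [ 85.  80. -78. 100.   7.  46.  -1.]
```

```bash
cat >> plan.py <<'E'
A,PHI=np.radians(55),np.radians(-70);PSI=-50;RT=Rg(A,PHI,1)
E
python3 - <<'E'
from plan import *
from h import rel
p,R=tool(RT,np.eye(3),C);print(p,R.round(3));rel(p-120*R[:,2]+[0,0,60],R)
E
```

```text
[473.66366299   4.06547511  43.3813184 ] [[-0.196  0.94   0.28 ]
 [ 0.539  0.342 -0.77 ]
 [-0.819  0.    -0.574]]
shift [54.8 58.6 -5.1] turn [ 0.389 -0.905  0.747] | 80.0 70.9
```

```bash
python3 -m crank '[[0,5,6,-10,0.03,-0.07,0.06],[0,10,12,-15,0.07,-0.16,0.13],[0,17,18,-18,0.11,-0.26,0.21],[0,23,24,-20,0.155,-0.36,0.30],[0,29,30,-20,0.195,-0.455,0.375],[0,35,36,-18,0.235,-0.55,0.45],[0,41,42,-14,0.275,-0.645,0.53],[0,46,48,-11,0.315,-0.735,0.61],[0,50,54,-8,0.35,-0.815,0.67],[0,53,57,-6,0.375,-0.87,0.72],[0,55,59,-5,0.389,-0.905,0.747],[0,55,59,-5,0.389,-0.905,0.747]]'
python3 -m crank '[[0,0,0,0,0,0,0],[0,0,0,0,0,0,0],[0,0,0,0,0,0,0]]'
python3 - <<'E'
from plan import *
from h import *
np.set_printoptions(precision=1,suppress=True)
s=log();print(s['q'],fk(s['q'],sg,P)[0]-s['eef_pos'])
S=imaging.snapshot('scene');T=imaging.snapshot('top')
o=[]
for p,uv,m in((S,(312,193),[0,1,2,3]),(T,(235,255),[0,1,2,3])):
    try: a=comp(redmask(p),uv);print(a[1],a[2]);o.append((p,a[1],m))
    except Exception as e: print(e)
print(fit(o,CUP,[468,21,4]))
f=lambda X:np.concatenate([hull(p,[X[0],X[1],4],CUP)-e for p,e,m in o]);r=least_squares(f,[468,21]);print(r.x,r.fun)
cv2.imwrite('pics/c6.png',np.hstack([cv2.resize(S['color'][100:240,240:390],(400,373)),cv2.resize(T['color'][180:320,160:310],(400,373))])[:,:,::-1])
E
```

```text
clock: 13.6
eef_pos: [439.1, 97.5, 169.6]
eef_rot: [[-0.202, 0.938, 0.28], [0.535, 0.345, -0.771], [-0.82, -0.006, -0.572]]
force: [0.1, -0.9, -0.2]
opening: 85.3
grasp_force: 0.0
clock: 13.9
eef_pos: [440.3, 95.8, 172.6]
eef_rot: [[-0.195, 0.94, 0.279], [0.54, 0.341, -0.77], [-0.819, 0.0, -0.574]]
force: [0.3, -0.4, 1.4]
opening: 85.6
grasp_force: 0.0
[-55.6  21.4   7.1 121.1  45.2  76.3 -55.5] [-3.7 17.  -2.4]
[301.5 176.5 324.5 209.5] [312.1 192.1]
[222.5 243.5 254.5 276.5] [236.9 259.4]
(array([466.7,  21. ,   5.5]), array([-0.7, -0.5,  0.1,  0.7, -0.7,  0. ,  0.4,  0.3]))
[466.4  21. ] [-0.7 -0.2  0.   1.  -0.6  0.2  0.4  0.4]
```

View pics/c6.png

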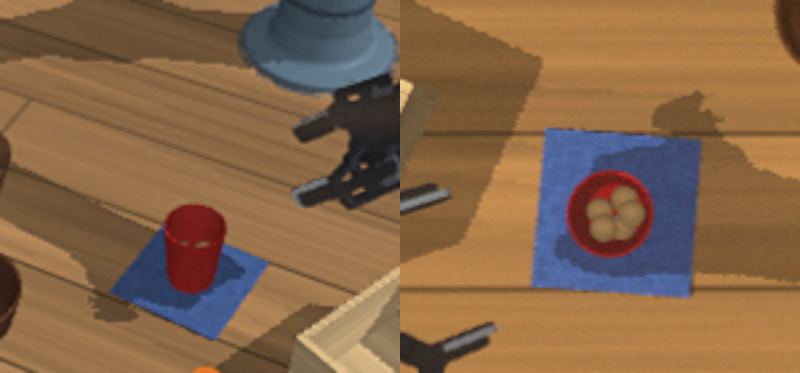

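The right crop (top) shows the cup centred on the pad at about (237,259) in the full image, with all five balls in it. The left crop shows the tilted gripper to its right, open, level with and facing the cup. The cup is at (466.5, 21).

```bash
sed -i 's/^C=np.array(\[467.5,21,4\])/C=np.array([466.5,21,4])/' plan.py; python3 - <<'E'
from plan import *
from h import rel
p,R=tool(RT,np.eye(3),C);rel(p-120*R[:,2],R);rel(p,R)
E
```

```text
shift [49.9 -1.2 34.2] turn [-0.    -0.001 -0.001] | 61.0 0.1
shift [ 49.8  -1.2 154.2] turn [-0.    -0.001 -0.001] | 162.0 0.1
```

```bash
python3 -m crank '[[0,8,0,6,0,0,0],[0,24,-1,17,0,0,0],[0,40,-1,28,0,0,0],[0,49,-1,36,0,0,0],[0,50,-1,48,0,0,0],[0,50,-1,62,0,0,0],[0,50,-1,78,0,0,0],[0,50,-1,94,0,0,0],[0,50,-1,102,0,0,0],[0,50,-1,104,0,0,0],[0,50,-1,104,0,0,0],[0,50,-1,104,0,0,0]]'
python3 - <<'E'
from plan import *
from h import *
p,R=tool(RT,np.eye(3),C);s=rel(p,R)
S=imaging.snapshot('scene');T=imaging.snapshot('top')
cv2.imwrite('pics/c7.png',np.hstack([cv2.resize(S['color'][120:240,250:370],(400,400)),cv2.resize(T['color'][200:310,180:290],(400,400))])[:,:,::-1])
E
```

```text
clock: 15.2
eef_pos: [459.0, 44.2, 71.9]
eef_rot: [[-0.196, 0.939, 0.281], [0.54, 0.343, -0.769], [-0.819, 0.001, -0.574]]
force: [0.1, -0.6, -0.6]
opening: 85.2
grasp_force: 0.0
shift [-1. -1. 51.] turn [ 0.001 -0.001 -0.   ] | 51.0 0.1
```

View pics/c7.png

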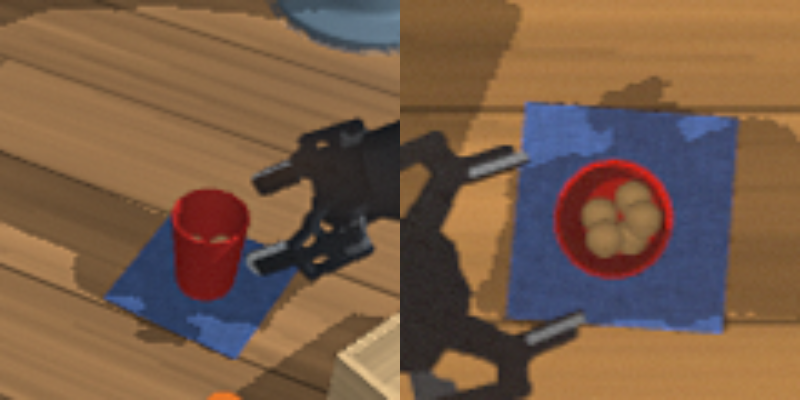

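Both crops show the cup with its five balls midway between the open fingers and their line running through it. I'll advance and close.

```bash
python3 -m crank '[[0,-0.5,-0.5,8,0,0,0],[0,-1,-0.5,20,0,0,0],[0,-1,-0.5,32,0,0,0],[0,-1,-0.5,42,0,0,0],[0,-1,-0.5,49,0,0,0],[0,-1,-0.5,51,0,0,0],[0,-1,-0.5,51,0,0,0],[0,-1,-0.5,51,0,0,0]]'
python3 -m crank '[[0.3,0,0,0,0,0,0],[0.5,0,0,0,0,0,0],[0.7,0,0,0,0,0,0],[1,0,0,0,0,0,0],[1,0,0,0,0,0,0],[1,0,0,0,0,0,0],[1,0,0,0,0,0,0],[1,0,0,0,0,0,0]]' 60
```

```text
clock: 16.1
eef_pos: [472.9, 3.9, 43.2]
eef_rot: [[-0.197, 0.939, 0.281], [0.539, 0.343, -0.769], [-0.819, 0.0, -0.574]]
force: [-0.7, 0.3, 0.5]
opening: 85.3
grasp_force: 0.0
clock: 16.9
eef_pos: [473.0, 3.6, 43.8]
eef_rot: [[-0.196, 0.94, 0.281], [0.538, 0.342, -0.77], [-0.82, 0.0, -0.573]]
force: [-1.2, 1.8, 5.7]
opening: 60.6
grasp_force: 63.5
```

```bash
python3 -m crank '[[1,-2,0,-1.4,0,0,0],[1,-6,0,-4,0,0,0],[1,-14,0,-10,0,0,0],[1,-25,0,-17,0,0,0],[1,-39,0,-27,0,0,0],[1,-54,0,-38,0,0,0],[1,-69,0,-48,0,0,0],[1,-83,0,-58,0,0,0],[1,-95,0,-66,0,0,0],[1,-103,0,-72,0,0,0],[1,-107,0,-75,0,0,0],[1,-107,0,-75,0,0,0]]'
python3 kin.py | head -2
python3 - <<'E'
from plan import *
from h import *
np.set_printoptions(precision=1,suppress=True)
s=log();print(s['q'],s['opening'])
S=imaging.snapshot('scene');print(comp(redmask(S),(313,160))[1:])
R0=np.array(s['eef_rot']);p0=np.array(s['eef_pos'])
for t in np.linspace(0,1,11)[1:]:
    Rc=Ro.from_euler('z',PSI*t,degrees=True).as_matrix();p,R=tool(RT,Rc,C+[0,0,p0[2]-43.4]+t*(B-C)*[1,1,0])
    print((R0.T@(p-p0)).round(),Ro.from_matrix(R0.T@R).as_rotvec().round(3))
E
```

```text
clock: 18.1
eef_pos: [472.8, 3.6, 174.3]
eef_rot: [[-0.196, 0.94, 0.281], [0.54, 0.342, -0.769], [-0.819, 0.001, -0.574]]
force: [-0.3, 0.7, -1.3]
opening: 60.5
grasp_force: 64.4
12
2.9 [-1, 1, -1, 1, -1, 1, -1] [303.05 488.28 505.32 325.55 -16.3    0.58 -11.52  -1.05 -11.52  -0.91
[-49.8  18.5  12.4 125.7  52.1  69.2 -51.8] 60.47231928114899
(array([303.5, 140.5, 328.5, 177.5]), array([314.4, 156.2]))
[-13.   8.  18.] [ 0.1 -0.   0. ]
[-26.  15.  37.] [ 0.1 -0.   0.1]
[-39.  23.  55.] [ 0.2 -0.   0.1]
[-52.  31.  74.] [ 0.3 -0.   0.2]
[-65.  39.  92.] [ 0.4 -0.   0.2]
[-77.  47. 110.] [ 0.4 -0.   0.3]
[-90.  54. 128.] [ 0.5 -0.   0.3]
[-103.   62.  147.] [ 0.6 -0.   0.4]
[-115.   71.  164.] [ 0.6 -0.   0.5]
[-128.   79.  182.] [ 0.7 -0.   0.5]
```

```bash
python3 -m crank '[[1,-3,2,5,0.018,0,0.013],[1,-10,6,14,0.055,0,0.038],[1,-20,12,29,0.113,0,0.079],[1,-34,21,48,0.19,0,0.133],[1,-49,30,69,0.272,0,0.19],[1,-64,39,91,0.357,0,0.25],[1,-79,48,113,0.443,0,0.31],[1,-94,57,134,0.525,0,0.368],[1,-107,66,153,0.6,0,0.42],[1,-118,73,168,0.66,0,0.463],[1,-125,77,178,0.7,0,0.49],[1,-128,79,182,0.715,0,0.501]]'
python3 -m crank '[[1,0,0,0,0,0,0],[1,0,0,0,0,0,0],[1,0,0,0,0,0,0]]'
python3 - <<'E'
from plan import *
from h import *
np.set_printoptions(precision=1,suppress=True)
s=log();print(s['q'],s['opening'])
R0=np.array(s['eef_rot']);p0=np.array(s['eef_pos']);q=np.array(s['q'])
Rc=R0@RT.T;u=Rc[:,2];print('axis',u.round(3),'bottom',p0-22*R0[:,2]-52*u)
for th in range(0,136,15):
    p,R=pose_t(RT,PSI,240,th);q,e=ik(p,R,q,3)
    print(th,(R0.T@(p-p0)).round(),Ro.from_matrix(R0.T@R).as_rotvec().round(3),p.round(),q.round(),round(e,1))
E
```

```text
clock: 19.35
eef_pos: [623.6, -182.7, 173.9]
eef_rot: [[0.29, 0.863, -0.414], [0.492, -0.505, -0.709], [-0.821, 0.002, -0.571]]
force: [0.0, 0.8, -1.0]
opening: 60.5
grasp_force: 64.6
clock: 19.65
eef_pos: [622.7, -176.8, 173.8]
eef_rot: [[0.285, 0.867, -0.409], [0.498, -0.498, -0.709], [-0.819, -0.002, -0.574]]
force: [0.4, 0.8, -1.6]
opening: 60.9
grasp_force: 64.6
[-22.8  46.5  24.   82.2  27.8  87.  -40.5] 60.85442573809545
axis [ 0. -0.  1.] bottom [ 631.6 -161.1  134.4]
0 [11.  1.  9.] [ 0. -0.  0.] [ 623. -179.  159.] [-22.  48.  24.  82.  27.  86. -41.] 0.0
15 [29.  1.  9.] [0.  0.3 0. ] [ 629. -169.  145.] [-18.  41.  21.  85.  21.  77. -38.] 0.0
30 [45.  1.  6.] [-0.   0.5  0. ] [ 634. -159.  133.] [-12.  36.  17.  89.  13.  69. -33.] 0.0
45 [59.  1.  1.] [-0.   0.8  0. ] [ 640. -149.  125.] [ -5.  31.  13.  93.   3.  60. -25.] 0.0
60 [69.  1. -4.] [-0.  1.  0.] [ 645. -140.  119.] [  5.  29.   7.  97. -10.  54. -12.] 0.0
75 [77.  1. -9.] [-0.   1.3  0. ] [ 649. -133.  116.] [ 17.  29.   1.  99. -26.  51.   4.] 0.0
90 [ 81.   1. -13.] [-0.   1.6  0. ] [ 652. -128.  114.] [ 29.  31.  -6. 101. -42.  52.  21.] 0.0
105 [ 83.   1. -15.] [-0.   1.8  0. ] [ 654. -125.  114.] [ 39.  37. -12. 101. -54.  57.  36.] 0.0
120 [ 83.   1. -16.] [-0.   2.1  0. ] [ 654. -125.  115.] [ 47.  44. -17. 100. -63.  64.  47.] 0.0
135 [ 72.   1. -20.] [-0.   2.4  0. ] [ 653. -127.  126.] [ 52.  52. -21.  98. -68.  73.  54.] 0.0
```

```bash
python3 -m crank '[[1,6,0,3,0,0.04,0],[1,14,0,5,0,0.11,0],[1,24,0,6,0,0.21,0],[1,36,1,6,0,0.34,0],[1,47,1,3,0,0.47,0],[1,57,1,1,0,0.61,0],[1,65,1,-2,0,0.75,0],[1,72,1,-5,0,0.88,0],[1,79,1,-8,0,1,0],[1,84,1,-11,0,1.1,0],[1,87,1,-13,0,1.17,0],[1,89,1,-14,0,1.2,0]]'
cat > tipr.py <<'E'
from plan import *
from h import *
import sys
np.set_printoptions(precision=1,suppress=True)
s=log();print(s['q'],s['opening'])
R0=np.array(s['eef_rot']);p0=np.array(s['eef_pos']);q=np.array(s['q'])
u=(R0@RT.T)[:,2];pc=p0-22*R0[:,2]-52*u;print('tip',np.degrees(np.arccos(u[2])),'mouth',pc+80*u)
for th in map(int,sys.argv[1:]):
    p,R=pose_t(RT,PSI,240,th,(8,13));p=p-[0,0,10];q,e=ik(p,R,q,3)
    print(th,(R0.T@(p-p0)).round(),Ro.from_matrix(R0.T@R).as_rotvec().round(3),q.round(),round(e,1))
E
python3 tipr.py 75 85 95 105 115 125 135 145
```

```text
clock: 20.85
eef_pos: [653.1, -127.6, 109.6]
eef_rot: [[0.489, 0.864, 0.12], [0.84, -0.503, 0.205], [0.238, 0.0, -0.971]]
force: [-0.8, -1.1, -1.4]
opening: 60.5
grasp_force: 64.7
[ 12.2  29.1   2.1  98.1 -18.5  50.4  -4.6] 60.49896827609701
tip 68.74572000378197 mouth [ 637.4 -154.7  141.1]
75 [ 7. -0.  6.] [ 0.   0.1 -0. ] [ 17.  30.  -1.  99. -25.  49.   2.] 0.0
85 [11. -0.  8.] [ 0.   0.3 -0. ] [ 25.  31.  -7. 100. -36.  49.  14.] 0.0
95 [14. -0.  9.] [ 0.   0.5 -0. ] [ 33.  34. -12. 101. -45.  51.  25.] 0.0
105 [16. -0.  9.] [ 0.   0.6 -0. ] [ 40.  38. -16. 101. -53.  54.  35.] 0.0
115 [17. -0.  9.] [ 0.   0.8 -0. ] [ 46.  43. -19. 101. -59.  58.  43.] 0.0
125 [17. -0.  5.] [ 0.  1. -0.] [ 50.  48. -22. 100. -63.  64.  50.] 0.0
135 [17. -0. -2.] [ 0.   1.2 -0. ] [ 54.  54. -25.  98. -66.  69.  54.] 0.0
145 [ 15.  -0. -10.] [ 0.   1.3 -0. ] [ 56.  60. -27.  96. -68.  75.  58.] 0.0
```

```bash
python3 -m crank '[[1,4,0,3,0,0.05,0],[1,7,0,5,0,0.11,0],[1,9,0,7,0,0.18,0],[1,11,0,8,0,0.25,0],[1,12,0,8,0,0.32,0],[1,13,0,9,0,0.39,0],[1,14,0,9,0,0.46,0],[1,15,0,9,0,0.53,0],[1,15,0,9,0,0.6,0],[1,16,0,9,0,0.67,0],[1,16,0,9,0,0.74,0],[1,17,0,9,0,0.8,0]]'
python3 tipr.py 115 125 135 140
```

```text
clock: 22.05
eef_pos: [663.6, -110.0, 104.4]
eef_rot: [[0.253, 0.865, 0.432], [0.439, -0.501, 0.746], [0.862, 0.001, -0.507]]
force: [-0.1, 0.1, -0.9]
opening: 60.3
grasp_force: 64.9
[ 45.7  42.8 -20.  100.8 -58.8  57.4  42.7] 60.318431881217386
tip 114.54247339426719 mouth [ 641.4 -148.5  104. ]
115 [-1. -0. -2.] [0. 0. 0.] [ 46.  43. -20. 101. -59.  58.  43.] 0.0
125 [ 2. -0. -5.] [0.  0.2 0. ] [ 51.  48. -23. 100. -63.  63.  49.] 0.0
135 [  7.  -0. -10.] [0.  0.4 0. ] [ 54.  54. -25.  98. -66.  69.  54.] 0.0
140 [ 10.  -0. -13.] [0.  0.4 0. ] [ 56.  57. -27.  97. -67.  72.  56.] 0.0
```

```bash
python3 -m crank '[[1,1,0,-2,0,0.07,0],[1,2,0,-4,0,0.14,0],[1,3,0,-6,0,0.21,0],[1,5,0,-8,0,0.28,0],[1,7,0,-10,0,0.36,0],[1,9,0,-12,0,0.42,0],[1,10,0,-13,0,0.45,0],[1,10,0,-13,0,0.45,0],[1,10,0,-13,0,0.45,0],[1,10,0,-13,0,0.45,0]]'
python3 - <<'E'
from h import *
s=log();print(s['q'].round(1) if hasattr(s['q'],'round') else s['q'],s['force'])
S=imaging.snapshot('scene');T=imaging.snapshot('top')
cv2.imwrite('pics/c8.png',np.hstack([cv2.resize(S['color'][130:250,160:280],(400,400)),cv2.resize(T['color'][130:250,270:390],(400,400))])[:,:,::-1])
for n,p in(('S',S),('T',T)):
    print(n,[(round(d['p'],2),np.round(d['centre'])) for d in tip_of(p,'ball1_center')])
E
```

```text
clock: 23.05
eef_pos: [661.9, -113.7, 120.9]
eef_rot: [[0.039, 0.866, 0.498], [0.072, -0.499, 0.863], [0.997, 0.002, -0.082]]
force: [-0.5, -0.0, -0.6]
opening: 60.1
grasp_force: 64.8
[ 55.3  57.3 -26.9  97.  -67.2  71.9  56.1] [-0.46915723 -0.01980783 -0.62442481]
S []
T []
```

View pics/c8.png

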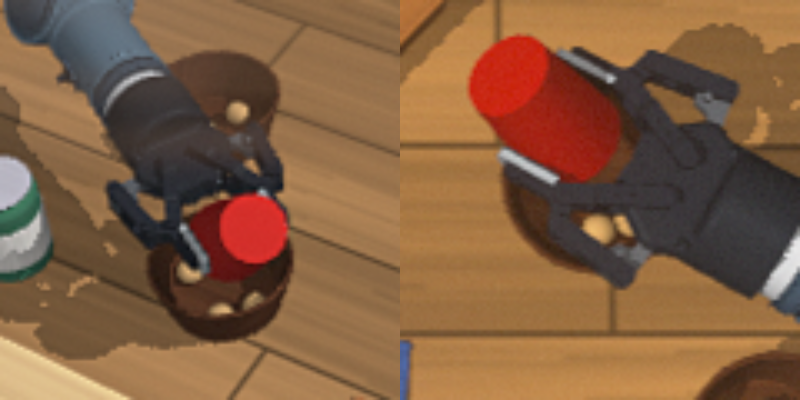

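The crops show the cup tipped over the empty bowl with balls inside that bowl: three in the left crop and two in the right. The taken bowl's balls are undisturbed. I'll lift clear and count.

```bash
python3 -m crank '[[1,4,0,0,0,0,0],[1,12,0,0,0,0,0],[1,24,0,0,0,-0.03,0],[1,38,0,0,0,-0.1,0],[1,52,0,0,0,-0.2,0],[1,66,0,0,0,-0.31,0],[1,78,0,0,0,-0.43,0],[1,88,0,0,0,-0.55,0],[1,95,0,0,0,-0.67,0],[1,100,0,0,0,-0.79,0],[1,103,0,0,0,-0.88,0],[1,104,0,0,0,-0.92,0]]'
cat > back.py <<'E'
from plan import *
from h import *
np.set_printoptions(precision=3,suppress=True)
s=log();R0=np.array(s['eef_rot']);p0=np.array(s['eef_pos']);q=np.array(s['q']);print(q.round(),s['opening'])
u=(R0@RT.T)[:,2];print('tip',np.degrees(np.arccos(u[2])),'bottom',p0-22*R0[:,2]-52*u)
import sys
for n,(psi,pc) in {'ready':(PSI,B+[0,0,150]),'abovepad':(0,C+[0,0,130]),'pad':(0,C)}.items():
    Rc=Ro.from_euler('z',psi,degrees=True).as_matrix();p,R=tool(RT,Rc,pc)
    print(n,(R0.T@(p-p0)).round(1),Ro.from_matrix(R0.T@R).as_rotvec())
E
python3 back.py
```

```text
clock: 24.45
eef_pos: [667.1, -102.7, 227.8]
eef_rot: [[0.415, 0.869, 0.271], [0.732, -0.495, 0.467], [0.54, 0.004, -0.842]]
force: [0.8, 0.4, 0.2]
opening: 60.9
grasp_force: 64.8
[ 30.  24. -13.  96. -32.  58.   6.] 60.90530727604805
tip 87.68391418095983 bottom [686.868 -67.85  244.232]
ready [-94.6  -0.9 -15.1] [ 0.006 -1.53   0.005]
abovepad [ -31.8 -222.    43.1] [-0.18  -1.424 -0.935]
pad [-102.  -222.6  152.5] [-0.18  -1.424 -0.935]
```

```bash
python3 -m crank '[[1,-6,0,-1,0,-0.09,0],[1,-14,0,-2,0,-0.22,0],[1,-23,0,-4,0,-0.36,0],[1,-32,0,-5,0,-0.5,0],[1,-41,0,-7,0,-0.64,0],[1,-50,0,-8,0,-0.78,0],[1,-59,0,-9,0,-0.92,0],[1,-68,-1,-11,0,-1.06,0],[1,-77,-1,-12,0,-1.2,0],[1,-85,-1,-14,0,-1.33,0],[1,-91,-1,-15,0.005,-1.45,0.005],[1,-95,-1,-15,0.006,-1.53,0.005]]'
python3 back.py; python3 - <<'E'
from h import *
T=imaging.snapshot('top');S=imaging.snapshot('scene')
for n,p in(('S',S),('T',T)):
    print(n,[(round(d['p'],2),np.round(d['centre'])) for d in tip_of(p,'ball1_center')])
E
```

```text
clock: 25.65
eef_pos: [620.5, -179.3, 183.3]
eef_rot: [[0.282, 0.864, -0.416], [0.498, -0.503, -0.707], [-0.82, -0.008, -0.572]]
force: [-0.1, 0.2, -1.8]
opening: 60.7
grasp_force: 64.8
[-13.  44.   9.  81.  36.  92. -46.] 60.69479173105387
tip 0.4622454065737326 bottom [ 629.226 -163.587  143.905]
ready [-3.9  1.8 -5. ] [-0.007  0.002  0.005]
abovepad [  57.7 -219.9  -62.3] [-0.722 -0.002 -0.496]
pad [ 164.3 -218.8   12.1] [-0.722 -0.002 -0.496]
S []
T []
```

```bash
python3 -m crank '[[1,2,-7,-2,-0.02,0,-0.015],[1,6,-22,-6,-0.07,0,-0.05],[1,12,-44,-12,-0.14,0,-0.1],[1,19,-70,-20,-0.23,0,-0.16],[1,26,-98,-28,-0.32,0,-0.22],[1,33,-126,-36,-0.41,0,-0.285],[1,40,-153,-43,-0.5,0,-0.345],[1,46,-177,-50,-0.58,0,-0.4],[1,51,-196,-56,-0.645,0,-0.445],[1,55,-210,-60,-0.69,0,-0.475],[1,57,-217,-62,-0.715,0,-0.49],[1,58,-220,-62,-0.722,0,-0.496]]'
python3 -m crank '[[1,0,0,0,0,0,0],[1,0,0,0,0,0,0],[1,0,0,0,0,0,0]]'
python3 back.py; python3 - <<'E'
from h import *
T=imaging.snapshot('top');S=imaging.snapshot('scene')
cv2.imwrite('pics/c9.png',np.hstack([cv2.resize(S['color'][110:250,180:340],(400,350)),cv2.resize(T['color'][130:300,200:420],(400,309),interpolation=2)[:350] if 0 else cv2.resize(T['color'][130:304,200:400],(400,350))])[:,:,::-1])
E
```

```text
clock: 27.05
eef_pos: [473.0, 1.4, 175.1]
eef_rot: [[-0.191, 0.94, 0.283], [0.542, 0.341, -0.768], [-0.819, 0.007, -0.574]]
force: [-0.3, -0.9, -1.3]
opening: 60.6
grasp_force: 64.9
clock: 27.35
eef_pos: [474.0, 0.3, 174.2]
eef_rot: [[-0.19, 0.941, 0.279], [0.541, 0.337, -0.77], [-0.819, 0.005, -0.573]]
force: [-0.1, -0.3, -1.1]
opening: 60.1
grasp_force: 64.9
[-34.  18.  -5. 125.  56.  73. -55.] 60.05943836782261
tip 0.2883406190732908 bottom [468.069  17.319 134.824]
ready [-137.5   80.   170.7] [ 0.714 -0.002  0.494]
abovepad [ 3.   0.  -2.8] [-0.001  0.    -0.007]
pad [109.5  -0.6  71.8] [-0.001  0.    -0.007]
```

View pics/c9.png

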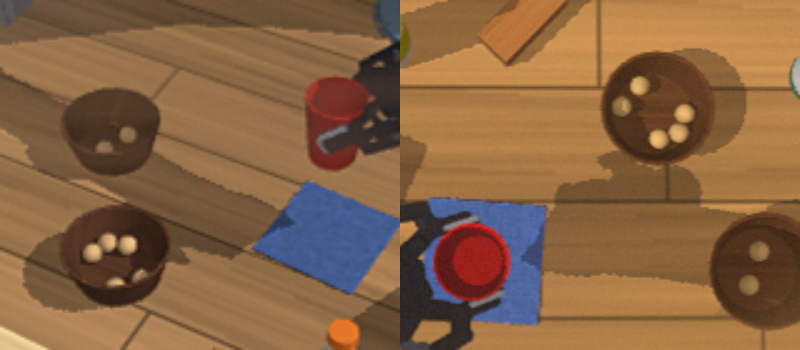

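The right crop (top) shows all five balls in the target bowl, two still in the other bowl, and the cup empty and upright above the pad. I'll lower it.

```bash
python3 -m crank '[[1,5,0,3,0,0,0],[1,14,0,9,0,0,0],[1,26,0,17,0,0,0],[1,40,0,26,0,0,0],[1,54,0,35,0,0,0],[1,68,0,44,0,0,0],[1,80,0,52,0,0,0],[1,90,0,58,0,0,0],[1,98,0,64,0,0,0],[1,103,0,67,0,0,0],[1,105,0,68.5,0,0,0],[1,105,0,68.5,0,0,0]]'
python3 -m crank '[[1,1.2,0,0.9,0,0,0],[1,2.5,0,1.7,0,0,0],[1,2.5,0,1.7,0,0,0]]'
python3 back.py
```

```text
clock: 28.65
eef_pos: [472.4, 5.1, 48.6]
eef_rot: [[-0.192, 0.94, 0.281], [0.54, 0.34, -0.77], [-0.819, 0.004, -0.573]]
force: [-1.1, 0.1, -0.0]
opening: 60.6
grasp_force: 64.8
clock: 28.95
eef_pos: [472.5, 5.2, 45.8]
eef_rot: [[-0.191, 0.941, 0.281], [0.541, 0.34, -0.769], [-0.819, 0.005, -0.574]]
force: [0.5, 1.1, -0.6]
opening: 60.6
grasp_force: 64.8
[-35.  35.  -4. 125.  62.  66. -69.] 60.558230645075504
tip 0.26533060109013307 bottom [466.495  22.261   6.438]
ready [-245.8   79.8  101.3] [ 0.715 -0.002  0.496]
abovepad [-105.2    0.4  -72.2] [ 0.001 -0.    -0.005]
pad [ 1.3 -0.2  2.4] [ 0.001 -0.    -0.005]
```

```bash
python3 -m crank '[[1,0.8,0,0.6,0,0,0],[1,1.6,0,1.1,0,0,0],[1,1.6,0,1.1,0,0,0]]'
python3 -m crank '[[1,0.4,0,0.3,0,0,0],[1,0.4,0,0.3,0,0,0]]'
```

```text
clock: 29.25
eef_pos: [472.4, 5.2, 43.7]
eef_rot: [[-0.192, 0.94, 0.281], [0.541, 0.34, -0.77], [-0.819, 0.004, -0.574]]
force: [-0.4, -0.3, -0.1]
opening: 60.5
grasp_force: 64.9
clock: 29.45
eef_pos: [472.4, 5.1, 43.7]
eef_rot: [[-0.191, 0.941, 0.281], [0.54, 0.34, -0.77], [-0.82, 0.004, -0.573]]
force: [-1.2, 0.8, 2.2]
opening: 60.3
grasp_force: 64.9
```

```bash
python3 -m crank '[[0.6,0,0,0,0,0,0],[0.3,0,0,0,0,0,0],[0,0,0,0,0,0,0],[0,0,0,0,0,0,0],[0,0,0,0,0,0,0],[0,0,0,0,0,0,0],[0,0,0,-6,0,0,0],[0,0,0,-20,0,0,0],[0,0,0,-42,0,0,0],[0,0,0,-70,0,0,0],[0,0,0,-98,0,0,0],[0,0,0,-120,0,0,0]]'
python3 -m crank '[[0,-10,0,-10,0,0,0],[0,-30,0,-25,0,0,0],[0,-45,0,-32,0,0,0],[0,-50,0,-35,0,0,0],[0,-50,0,-35,0,0,0],[0,-50,0,-35,0,0,0]]'
python3 - <<'E'
from h import *
T=imaging.snapshot('top');S=imaging.snapshot('scene')
o=[(p,comp(redmask(p),uv)[1],[0,1,2,3]) for p,uv in((S,(312,193)),(T,(235,255)))];print(fit(o,CUP,[468,21,4]))
cv2.imwrite('pics/c10.png',np.hstack([cv2.resize(S['color'][110:300,140:340],(400,380)),cv2.resize(T['color'][120:310,200:420],(400,380))])[:,:,::-1])
E
```

```text
clock: 30.65
eef_pos: [438.2, 100.4, 113.3]
eef_rot: [[-0.193, 0.94, 0.283], [0.542, 0.342, -0.768], [-0.818, 0.005, -0.575]]
force: [0.3, 1.5, 0.3]
opening: 85.3
grasp_force: 0.0
clock: 31.25
eef_pos: [438.1, 96.9, 172.7]
eef_rot: [[-0.192, 0.941, 0.28], [0.541, 0.339, -0.77], [-0.819, 0.003, -0.574]]
force: [-0.1, 0.3, 0.0]
opening: 85.4
grasp_force: 0.0
(array([467.86781258,  22.46640852,   7.15639039]), array([-0.38592758, -0.46842381,  0.4176137 ,  0.76515322, -0.53446831,
       -0.5933906 ,  0.64221458,  0.72796153]))
```

View pics/c10.png

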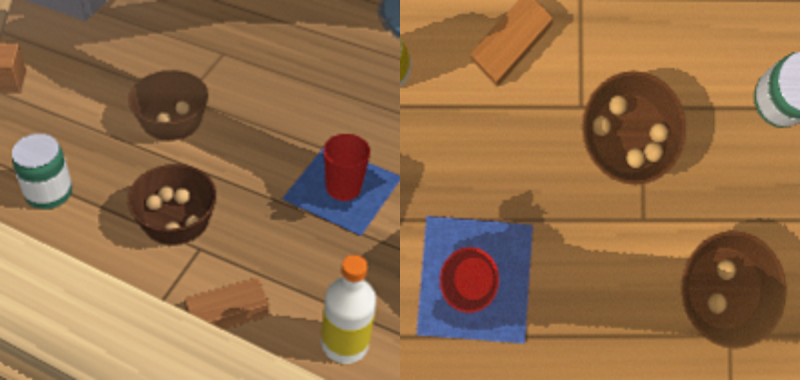

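Both crops show the empty cup upright on the pad, five balls in the target bowl and two in the other. The glue bottle and tin are in place and the gripper is clear.

```bash
python3 -c "from cell import env; print(env.job_done())"
```

```text
the job is handed in; nothing more can be done
None
```

The job is handed in: all five balls are in the bowl that was empty, the cup stands empty and upright on the blue pad with the gripper clear of it, and the other bowl's two balls, the glue bottle and the tin were left alone. It took about 31 s of the 69 s allowed.

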